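# Roll the veneer strips down

## Robot

A 6-joint arm with a two-finger parallel gripper is mounted at the origin on a cart in front of the work surface, level with it; the furniture and walls round the work are solid. World frame = base frame: x ahead of the robot, y to its left, z up, the work surface at z = 0. Lengths are in m, angles in degrees, forces in N, time in s.
With the tool pointing down it reaches from about 0.4 to 0.825 m from the base axis. Payload 7 kg.
Tool frame: the origin (TCP) lies on the centre line of the jaws, within the pads' length; the fingertips stand 22 mm ahead of it and the grasp point (between the pads) lies 3 mm ahead of it; z points along the fingers, y is the line along which they close (so a half turn about z gives the same grasp; the last joint's range is limited). The gripper opens to 88 mm and grips with 3 to 60 N. Pads are 19 mm wide; open, the fingers measure 130 mm over their backs; the gripper's body (78 mm by 193 mm) begins 47 mm behind the grasp point.
Start: joints at [90.533, 20.546, 0.682, 0, -70.136, -16.507], TCP at [0.186, 0.649, 0.249] pointing down, gripper open.
Joint ranges: [-176.03, 176.03], [-82.01, 121.73], [-58.28, 71.71], [-173.87, 95.51], [-174.79, -0.11], [-173.66, 173.66]. Speed limits (degrees/s): [136.94, 136.94, 172.46, 180, 180, 180].

## Interface

Orientations are given as [roll, pitch, yaw] about the fixed x, y, z axes, in that order (R = Rz(yaw) Ry(pitch) Rx(roll)).
In Python, from plant import get_state, cams, r gives the robot as it stands.
- The arm moves only by the tool apply_moves, never from a script. Its argument "targets" is a list of rows, each an object with "dp": the shift along the world's x, y, z in m, a list of three; "yaw": the turn about the world's z in degrees. In form: [{"dp": [x, y, z], "yaw": yaw}, ...]. A call has 1 to 20 rows; each row is the pose to reach, as a shift and turn from the pose commanded when the call began; what a row does not reach only later rows make up. A row lasts 1/12 s, in which the tool goes at most 41.7 mm and 7.16 degrees, less where a joint would pass 70% of its speed; a pose out of reach is approached as far as the arm can. A call with a gripper value outside its range is refused whole. "grip" is the gripper command: -1 is fully open, 1 is shut, values between are in proportion, set as the call begins (left out, the last holds). The fingers move at their own pace and stop on an object; "squeeze" is the grip in N (left out, the last holds). Time passes only in rows, so rows that repeat a pose let the fingers close. It gives the time, the measured TCP pose, the force, the opening and the grip force at its end, in the units of the state.
- get_state(): the state, without advancing time (a new reading comes with each control period).
- cams.capture(name): name is "scene" or "top" or "wrist"; returns a dict with "image" (420x560x3 uint8, red, green, blue), "range_z" (420x560 float32, m along the optical axis (not along the pixel's ray), 0 where there is no reading), "fx", "fy", "cx", "cy" (pixels), "R" (3x3) and "t" (3): a world point X has camera coordinates R X + t; the wrist camera has in their place "T_tool_cam" (4x4, takes a point from camera to tool coordinates, whose origin is the TCP and whose axes are the flange's). Camera axes: x right, y down, z forward; pixel columns grow to the right and rows downward; lengths in m; the calibration is good to about 2 mm. A picture is of the moment at which its call begins: read the wrist's pose just before it.
- r.close_job(): hands the job in; it is judged then, once.
The state is a dict: "time_s": time; "joints": joint angles; "qd": joint speeds; "joint_torque": joint torques, N m; "tcp_pos": TCP position; "eef_rot": TCP orientation; "contact_force": force on the tool from outside, world axes, zero at the start; "moment": the same for the moment, N m; "gripper_width": finger opening in m; "gripper_force": force on a finger pad.
Only numpy, scipy, OpenCV 4.12 (cv2) and the standard library are available. Lean on these libraries where they do the work, as an engineer would, in place of code of your own. Each camera call takes 0.05 s, during which the arm holds its last target. There are 200 camera calls.

## Task

Take the hand roller from its holder and roll it along the board, pressing with a steady, moderate force, until all six veneer strips are down fully home; too light leaves them proud, and more than about 28 N cracks the veneer. Only the roller may touch the board, and the small parts lying about stay where they are. Then stand the roller upright back in its holder and let go.

Things in the scene. Friction and masses are not known exactly. Their poses are not given: they have to be found in the camera images.
- board: Laminating board, fixed: plywood base 170 x 250 x 12 mm, aluminium rail (20 mm high) along each long side, a grey bed 120 x 204 mm with six wooden strips on top. Origin: centre of the base's underside; y along the 250 mm length (rolling direction, across the strips), x along the strips, z up. The bed stands on levelling screws whose setting this pose does not show (see sheet).
- sheet (a point): Board centre, 34 mm above the base's underside: the top of the strips when fully home, if the bed is level at its LOWEST setting. The real bed is somewhere 0 to 14 mm higher and tilted up to 0.04 rad either way about the board's x axis (one end of the row higher), so the height must be felt. Strips not yet home stand up to 4 mm more. Axes as the board's.
- holder: Roller holder, fixed: dark base plate 150 x 74 x 8 mm, two blue posts at x = +-51.5 mm (16 mm thick, 46 mm wide along y) with flat tops 65 mm above the table and 9 mm high lips at y = +-21 mm. Origin: centre of its underside, x from post to post, z up.
- seat (a point): Where the roller's origin lies when it sits in the holder: on the centre line, 16 mm above the table, 3.5 mm play all round. The bridge ends of the roller's fork rest on the post tops, the barrel hangs free between the posts. Axes as the holder's.
- roller: Sprung hand roller, about 0.44 kg, standing in the holder. Origin: lowest point of the unloaded barrel; x along the barrel axis, z up; same turned half round. Black barrel 40 mm dia, 66 long; steel fork, its bridge 112 (x) x 30 mm at 49-55 mm height. Orange handle 30 x 30 mm from 73 to 130 mm height, above a flange 64 x 36 mm (65-73 mm). Fork slides up 9 mm into the handle on a 5 N/mm spring.
- barrel (a joint): Spin of the rubber barrel about its axis, rad, unlimited; changes as the barrel rolls.
- vial: Bystander: amber vial with a white cap, 37 mm diameter, 75 mm tall, standing. Origin at the centre of its underside.
- collar: Bystander: dark steel shaft collar, 44 mm diameter, 14 mm high, lying flat. Origin at the centre of its underside.
- bearing: Bystander: ball bearing, 42 mm diameter, 12 mm high, lying flat. Origin at the centre of its underside.
- strip0 (a joint): How far strip 0 is pressed down, m: 0 standing 4 mm proud, 0.004 fully home. Wooden strip 96 mm (along board x) x 29 mm x 6 mm on foam adhesive, centred at board x = 0, y = -75 mm; light and darker wood alternate. It moves only under about 12 N or more and stays where it was pressed.
- strip1 (a joint): How far strip 1 is pressed down, m: 0 standing 4 mm proud, 0.004 fully home. Wooden strip 96 mm (along board x) x 29 mm x 6 mm on foam adhesive, centred at board x = 0, y = -45 mm; light and darker wood alternate. It moves only under about 12 N or more and stays where it was pressed.
- strip2 (a joint): How far strip 2 is pressed down, m: 0 standing 4 mm proud, 0.004 fully home. Wooden strip 96 mm (along board x) x 29 mm x 6 mm on foam adhesive, centred at board x = 0, y = -15 mm; light and darker wood alternate. It moves only under about 12 N or more and stays where it was pressed.
- strip3 (a joint): How far strip 3 is pressed down, m: 0 standing 4 mm proud, 0.004 fully home. Wooden strip 96 mm (along board x) x 29 mm x 6 mm on foam adhesive, centred at board x = 0, y = +15 mm; light and darker wood alternate. It moves only under about 12 N or more and stays where it was pressed.
- strip4 (a joint): How far strip 4 is pressed down, m: 0 standing 4 mm proud, 0.004 fully home. Wooden strip 96 mm (along board x) x 29 mm x 6 mm on foam adhesive, centred at board x = 0, y = +45 mm; light and darker wood alternate. It moves only under about 12 N or more and stays where it was pressed.
- strip5 (a joint): How far strip 5 is pressed down, m: 0 standing 4 mm proud, 0.004 fully home. Wooden strip 96 mm (along board x) x 29 mm x 6 mm on foam adhesive, centred at board x = 0, y = +75 mm; light and darker wood alternate. It moves only under about 12 N or more and stays where it was pressed.
Things that resemble listed ones, but are neither listed nor needed, are in the scene too. Of the things that look like the roller, the larger one is meant.

How it is judged (in metres and radians):
On the way, in this order (a step that is already met when the one before it is completed fails the run):
1. the roller rolls on the strips under pressure: barrel turning, more than 5 N on the board (contact force between roller and board above 5 N and (velocity of joint barrel above 0.3 rad/s or velocity of joint barrel below -0.3 rad/s)), for 0.1 s.
2. all six strips are pressed home (value of joint each of strip0, strip1, strip2, strip3, strip4, strip5 above 0.003 m), for 0.2 s.
At the end, for the whole second after the job is handed in: All six strips are pressed at least 3 of their 4 mm; the roller stands upright (within 0.1 rad) and still in its holder, within 7 mm sideways and 4 mm in height of its seat, and is let go (all of step 2 and horizontal distance between roller and seat below 0.007 m and z of roller in the frame of seat between -0.004 and 0.004 m and angle between roller's own z axis and vertical below 0.1 rad and linear speed of roller below 0.02 m/s); the robot touches nothing.
It fails at once if the roller presses on the board with more than 28 N (contact force between roller and board above 28 N).
It fails at once if the robot itself touches the board (contact force between any of the arm, the fingers and board above 1 N).
It fails at once if the vial is moved by more than 15 mm (distance of vial from where it was at the start of the episode above 0.015 m).
It fails at once if the collar is moved by more than 15 mm (distance of collar from where it was at the start of the episode above 0.015 m).
It fails at once if the bearing is moved by more than 15 mm (distance of bearing from where it was at the start of the episode above 0.015 m).
It also fails if it takes over 72 s, if anything falls off the work surface, if the arm or the gripper's body presses on something with over 40 N, if the wrist force passes 120 N, or if a joint passes its speed limit or range.

## Working session

There is one attempt and no reset: what is moved stays moved. The work goes in short steps, Python scripts to look and compute and a tool call to move; the robot and the scene stay as the last step left them, time stands still between calls to the robot, and variables do not carry over. Pictures are saved under pics/ and viewed, at most 10 in all, crops included, and the job is handed in when it is done.

Besides the shell and the picture viewer there is one more tool, called as name(argument=value, ...) on one line, values as JSON. apply_moves: Moves the arm, as the interface text tells. Its arguments: {"type":"object","properties":{"targets":{"type":"array","items":{"type":"object","properties":{"dp":{"type":"array","items":{"type":"number"}},"yaw":{"type":"number"}}}},"grip":{"type":"number"},"squeeze":{"type":"number"}},"required":["targets"]}

```bash
mkdir -p pics; ls
python3 - <<'E'
from plant import get_state,cams,r
import cv2,numpy as np
s=get_state();print({k:np.round(v,3).tolist() for k,v in s.items()})
for n in ["scene","top"]:
    c=cams.capture(n);cv2.imwrite(f"pics/{n}0.png",c["image"][:,:,::-1])
    np.savez(f"{n}0.npz",**c);print(n,c["fx"],c["cx"],c["cy"],np.round(c["R"],3).tolist(),np.round(-c["R"].T@c["t"],3),(c["range_z"]>0).mean())
E
```

```text
pics
{'time_s': 0.0, 'joints': [90.533, 20.591, 0.634, -0.021, -70.134, -16.506], 'qd': [0.047, -0.139, 0.022, 0.047, 0.074, 0.06], 'joint_torque': [-0.0, -58.272, 29.305, 6.997, 0.007, -0.0], 'tcp_pos': [0.186, 0.649, 0.248], 'eef_rot': [179.907, -0.007, -15.981], 'contact_force': [-0.996, -0.56, -0.024], 'moment': [-0.006, 0.035, -0.004], 'gripper_force': 0.0, 'gripper_width': 0.087}
scene 413.43016800688133 277.09857084115714 218.09249567042912 [[0.878, -0.479, -0.011], [-0.235, -0.412, -0.88], [0.417, 0.775, -0.475]] [-0.006 -0.925  0.681] 0.6901785714285714
top 424.03471204378144 285.00292239902427 208.08554251497603 [[-0.016, -1.0, 0.001], [-0.991, 0.015, -0.135], [0.135, -0.004, -0.991]] [0.415 0.101 1.054] 0.7308418367346938
```

View pics/scene0.png

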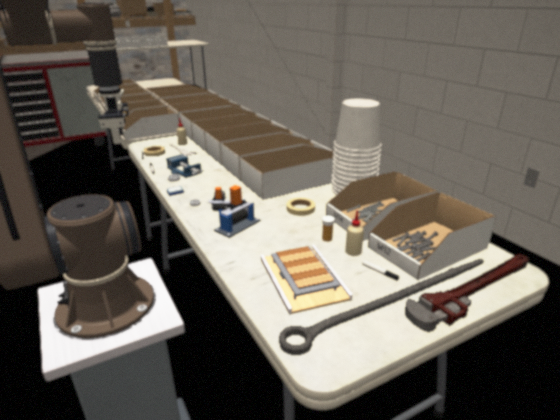

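View pics/top0.png

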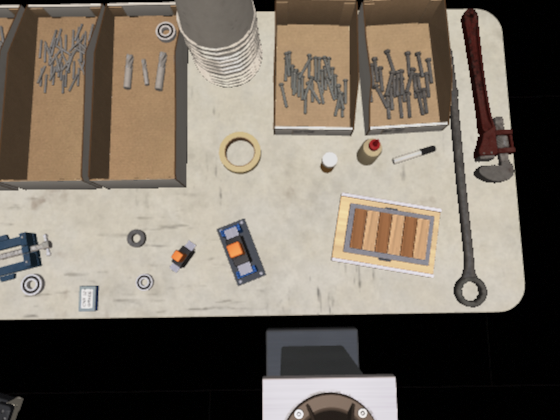

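The scene view shows the board at about (305,275), with the holder and roller at (237,215). In the top view the roller's orange handle is at (236,251) in the blue holder, with the smaller look-alike at (183,256). The board is at (387,235), the vial at (329,161), the collar at (137,238) and the bearing at (145,282).

```bash
cat > h.py <<'E'
import numpy as np,cv2
def pts(c,mask):
    v,u=np.nonzero(mask&(c["range_z"]>0)); z=c["range_z"][v,u]
    P=np.c_[(u-c["cx"])/c["fx"]*z,(v-c["cy"])/c["fy"]*z,z]
    return (P-c["t"])@c["R"]
def ray(c,u,v,h):
    d=c["R"].T@np.array([(u-c["cx"])/c["fx"],(v-c["cy"])/c["fy"],1]);o=-c["R"].T@c["t"]
    return o+d*(h-o[2])/d[2]
def box(c,u0,u1,v0,v1):
    m=np.zeros(c["image"].shape[:2],bool);m[v0:v1,u0:u1]=1;return m
def hsv(c): return cv2.cvtColor(c["image"],cv2.COLOR_RGB2HSV)
E
python3 - <<'E'
from h import *
T=dict(np.load("top0.npz"));S=dict(np.load("scene0.npz"))
def rep(n,c,m):
    P=pts(c,m);r_=cv2.minAreaRect(P[:,:2].astype(np.float32)*1000)
    print(n,m.sum(),"med",np.round(np.median(P,0),4),"zpct",np.round(np.percentile(P[:,2],[2,25,75,98]),4),"rect",np.round(r_[0],1),np.round(r_[1],1),round(r_[2],1))
    return P
for n,c,bh,bb in (("T",T,(215,265,215,288),(328,445,190,280)),("S",S,(208,265,180,240),(255,355,240,312))):
    H=hsv(c);h,s,v=H[...,0],H[...,1],H[...,2]
    b=box(c,*bh)
    P=rep(n+" orange",c,b&(h<14)&(s>170)&(v>110))
    P=rep(n+" blue",c,b&(h>95)&(h<130)&(s>90)&(v>60))
    Q=pts(c,b);k=Q[:,2]>0.004;r_=cv2.minAreaRect(Q[k][:,:2].astype(np.float32)*1000);print(" holder all",r_)
    k=(Q[:,2]>.055)&(Q[:,2]<.072);r_=cv2.minAreaRect(Q[k][:,:2].astype(np.float32)*1000);print(" post level",k.sum(),r_)
    b=box(c,*bb);Q=pts(c,b);k=Q[:,2]>0.007;print(" board",cv2.minAreaRect(Q[k][:,:2].astype(np.float32)*1000),np.percentile(Q[k][:,2],[2,20,50,80,98]).round(4))
    P=rep(n+" strips",c,b&(h<18)&(s>90)&(Q[:,2].reshape(-1)[0]*0==0))
print("table z T",np.median(pts(T,box(T,270,320,180,230))[:,2]),"S",np.median(pts(S,box(S,262,282,195,235))[:,2]))
for nm,b,hh in (("vial",(318,342,148,175),.0),("collar",(125,149,227,250),0),("bearing",(134,156,272,293),0),("small",(165,203,238,275),0)):
    Q=pts(T,box(T,*b));k=Q[:,2]>.007;print(nm,np.round(np.median(Q[k],0),3),Q[k].max(0).round(3),Q[k].min(0).round(3))
E
```

```text
T orange 69 med [0.4565 0.2076 0.1437] zpct [0.0871 0.1418 0.1448 0.1475] rect [453.8 207.5] [34.5 28.5] 19.0
T blue 148 med [0.4155 0.2067 0.0655] zpct [0.0042 0.0617 0.0713 0.0749] rect [454.2 212.6] [128.6  54.7] 20.8
 holder all ((447.64111328125, 209.40829467773438), (167.95703125, 116.1402587890625), 1.0168890953063965)
 post level 349 ((450.79998779296875, 206.65380859375), (118.75092315673828, 46.1956672668457), 20.735620498657227)
 board ((487.0047302246094, -152.0533447265625), (249.99794006347656, 170.49234008789062), 79.54436492919922) [0.0082 0.0118 0.0376 0.0467 0.0506]
T strips 2939 med [ 0.4872 -0.1494  0.0463] zpct [0.0394 0.0443 0.0482 0.0514] rect [ 490.3 -133.4] [211.4 148.7] 79.3
S orange 162 med [0.442  0.1942 0.1124] zpct [0.0603 0.0902 0.1321 0.1438] rect [439.4 261.7] [ 23.7 156.2] 6.8
S blue 246 med [0.4041 0.1849 0.0373] zpct [0.0101 0.0238 0.0527 0.0658] rect [424.2 239.6] [115.2 151.2] 29.4
 holder all ((509.38421630859375, 342.5885314941406), (459.1474914550781, 196.60595703125), 60.32890319824219)
 post level 280 ((508.489990234375, 282.02960205078125), (282.30859375, 166.749755859375), 17.65684700012207)
 board ((490.6219177246094, -156.54916381835938), (300.19464111328125, 267.5469970703125), 53.197113037109375) [0.0079 0.0104 0.0343 0.0456 0.0491]
S strips 826 med [ 0.4832 -0.1493  0.0456] zpct [0.009  0.0435 0.0473 0.0495] rect [ 503.  -127.7] [343.2 150. ] 56.3
table z T -0.0011401943451119644 S -0.0027772285740331436
vial [ 0.658 -0.009  0.073] [0.681 0.007 0.078] [ 0.645 -0.028  0.007]
collar [0.488 0.464 0.013] [0.508 0.486 0.018] [0.466 0.442 0.007]
bearing [0.381 0.441 0.011] [0.401 0.462 0.017] [0.362 0.42  0.007]
small [0.44  0.337 0.048] [0.477 0.373 0.095] [0.404 0.314 0.008]
```

Run:
```python
import cv2
a=cv2.imread("pics/top0.png")
o=[cv2.resize(a[y0:y1,x0:x1],None,fx=f,fy=f,interpolation=cv2.INTER_CUBIC) for x0,x1,y0,y1,f in((325,450,185,285,4),(205,275,205,305,4))]
cv2.imwrite("pics/crop.png",cv2.hconcat([o[0],o[1]]))
```

```text
(no output)
```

View pics/crop.png

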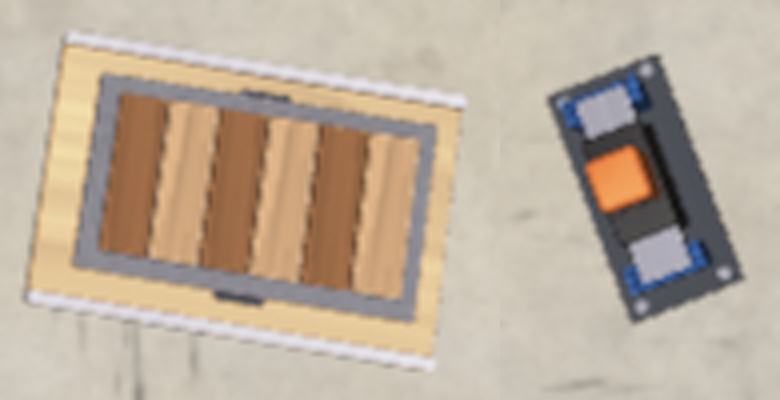

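The crop shows the strips across the board, long axis tilted slightly, and the handle standing on its flange between the two grey post tops. The measured sizes fit the text: board 250x170, handle top 0.145, posts 119x46. I move over the roller and check from close by.

apply_moves(targets=[{"dp": [0.267,-0.442,0.03],"yaw": 36.7},{"dp": [0.267,-0.442,0.03],"yaw": 36.7},{"dp": [0.267,-0.442,0.03],"yaw": 36.7},{"dp": [0.267,-0.442,0.03],"yaw": 36.7},{"dp": [0.267,-0.442,0.03],"yaw": 36.7},{"dp": [0.267,-0.442,0.03],"yaw": 36.7},{"dp": [0.267,-0.442,0.03],"yaw": 36.7},{"dp": [0.267,-0.442,0.03],"yaw": 36.7},{"dp": [0.267,-0.442,0.03],"yaw": 36.7},{"dp": [0.267,-0.442,0.03],"yaw": 36.7},{"dp": [0.267,-0.442,0.03],"yaw": 36.7},{"dp": [0.267,-0.442,0.03],"yaw": 36.7},{"dp": [0.267,-0.442,0.03],"yaw": 36.7},{"dp": [0.267,-0.442,0.03],"yaw": 36.7},{"dp": [0.267,-0.442,0.03],"yaw": 36.7},{"dp": [0.267,-0.442,0.03],"yaw": 36.7},{"dp": [0.267,-0.442,0.03],"yaw": 36.7},{"dp": [0.267,-0.442,0.03],"yaw": 36.7}], grip=-1, squeeze=50)

```text
time_s: 1.6
tcp_pos: [0.4523, 0.2077, 0.2784]
eef_rot: [180.0, 0.0, 20.8]
contact_force: [-0.0, -0.1, -0.4]
gripper_width: 0.0879
gripper_force: 0.0
```

```bash
cat >> h.py <<'E'
from scipy.spatial.transform import Rotation as Ro
def wrist():
    from plant import get_state,cams
    s=get_state();c=cams.capture("wrist")
    M=np.eye(4);M[:3,:3]=Ro.from_euler("xyz",s["eef_rot"],degrees=True).as_matrix();M[:3,3]=s["tcp_pos"]
    W=M@np.array(c["T_tool_cam"]);c["R"]=W[:3,:3].T;c["t"]=-c["R"]@W[:3,3]
    return s,c
E
python3 - <<'E'
from h import *
s,c=wrist();print(s["tcp_pos"],s["eef_rot"],"cam",-c["R"].T@c["t"])
cv2.imwrite("pics/w1.png",c["image"][:,:,::-1]);np.savez("w1.npz",**c)
# board profile from top and scene images of the start
th=np.radians(79.54);ey=np.array([np.cos(th),np.sin(th)]);ex=np.array([np.sin(th),-np.cos(th)])
for n,z0 in(("top0.npz",-.0011),("scene0.npz",-.0028)):
    C=dict(np.load(n));P=pts(C,np.ones((420,560),bool));d=P[:,:2]-[.487,-.152];bx=d@ex;by=d@ey
    for nm,a in(("strips",40),("table",130)):
        k=(abs(bx)<40e-3)&(abs(by)<85e-3) if nm=="strips" else (abs(bx)>.095)&(abs(bx)<.13)&(abs(by)<.12)
        k&=abs(P[:,2]-(.046 if nm=="strips" else 0))<.012
        A=np.c_[bx,by,np.ones(len(bx))][k];print(n,nm,k.sum(),np.linalg.lstsq(A,P[k,2],rcond=None)[0].round(4))
E
```

```text
[0.45232439 0.20770272 0.27839029] [1.79996449e+02 1.90879153e-02 2.08091734e+01] cam [0.52401648 0.2335333  0.41438618]
top0.npz strips 2409 [ 0.0029 -0.0366  0.0463]
top0.npz table 2693 [ 0.0006 -0.0005 -0.0011]
scene0.npz strips 1056 [-0.001  -0.0369  0.0455]
scene0.npz table 1338 [-0.0012 -0.002  -0.0021]
```

View pics/w1.png

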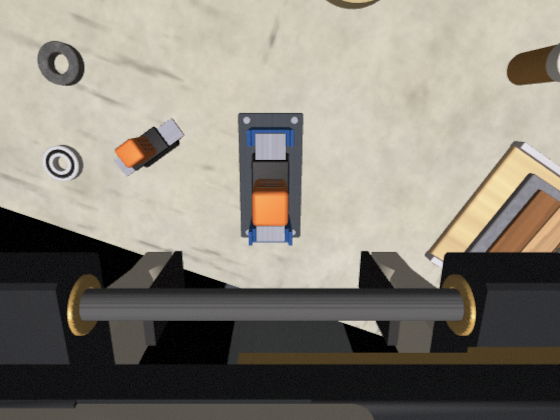

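The wrist view shows the handle at about (270,203), the base plate spanning (240–301, 113–238) and square to the jaws, and the fingers on either side. I measure it from here.

Run:
```python
from h import *
c=dict(np.load("w1.npz"));H=hsv(c);h,s,v=H[...,0],H[...,1],H[...,2]
b=box(c,225,315,100,250);P=pts(c,b)
def rr(n,Q):
    a=cv2.minAreaRect(Q[:,:2].astype(np.float32)*1000);print(n,len(Q),np.round(a[0],1),np.round(a[1],1),round(a[2],1),"z",np.round(np.percentile(Q[:,2],[2,50,98]),4))
rr("handle top",pts(c,b&(h<14)&(s>150))[lambda: slice(None)] if 0 else (lambda q:q[q[:,2]>.138])(pts(c,b&(h<14)&(s>150))))
rr("posts",(lambda q:q[(q[:,2]>.055)&(q[:,2]<.085)])(P))
rr("bluelips",(lambda q:q[(q[:,2]>.066)&(q[:,2]<.085)])(pts(c,b&(h>100)&(h<130)&(s>120))))
rr("all>4mm",P[P[:,2]>.004])
t=pts(c,box(c,180,235,180,240));print("table",np.median(t[:,2]))
# ray-based: base plate corners on z=8mm, via dark mask
m=(b&(v<110)|b&(s>100)).astype(np.uint8)
k=max(cv2.findContours(m,0,1)[0],key=cv2.contourArea);print(cv2.boundingRect(k))
for u in(239,301):
  print([np.round(ray(c,u,y,.008)[:2],4) for y in(114,)])
```

```text
handle top 1029 [453.5 208.2] [29.1 28.9] 21.2 z [0.1401 0.145  0.1466]
posts 2005 [453.3 207.2] [119.1  45.7] 20.7 z [0.0618 0.0707 0.0745]
bluelips 272 [453.6 207.8] [117.   44.7] 20.7 z [0.0661 0.0734 0.0753]
all>4mm 7982 [453.2 207.2] [149.1  74.1] 20.8 z [0.0064 0.0681 0.146 ]
table -0.00018159669451464907
(238, 113, 65, 132)
[array([0.5093, 0.2665])]
[array([0.5342, 0.2011])]
```

apply_moves(targets=[{"dp": [0.001,0,-0.04],"yaw": 0},{"dp": [0.001,0,-0.08],"yaw": 0},{"dp": [0.001,0,-0.11],"yaw": 0},{"dp": [0.001,0,-0.135],"yaw": 0},{"dp": [0.001,0,-0.15],"yaw": 0},{"dp": [0.001,0,-0.16],"yaw": 0},{"dp": [0.001,0,-0.16],"yaw": 0},{"dp": [0.001,0,-0.16],"yaw": 0}])

```text
time_s: 2.32
tcp_pos: [0.4539, 0.2074, 0.1188]
eef_rot: [180.0, 0.0, 20.8]
contact_force: [0.1, 0.7, 0.5]
gripper_width: 0.0875
gripper_force: 0.0
```

apply_moves(targets=[{"dp": [0,0,0],"yaw": 0},{"dp": [0,0,0],"yaw": 0},{"dp": [0,0,0],"yaw": 0},{"dp": [0,0,0],"yaw": 0},{"dp": [0,0,0],"yaw": 0},{"dp": [0,0,0],"yaw": 0},{"dp": [0,0,0],"yaw": 0},{"dp": [0,0,0],"yaw": 0},{"dp": [0,0,0],"yaw": 0},{"dp": [0,0,0],"yaw": 0}], grip=1, squeeze=55)

```text
time_s: 3.15
tcp_pos: [0.4539, 0.2073, 0.1187]
eef_rot: [-180.0, -0.0, 20.7]
contact_force: [0.2, 1.0, -0.2]
gripper_width: 0.0301
gripper_force: 55.0
```

apply_moves(targets=[{"dp": [0,0,0.02],"yaw": 0},{"dp": [0,0,0.05],"yaw": 0},{"dp": [0,0,0.08],"yaw": 0},{"dp": [0,0,0.11],"yaw": 0},{"dp": [0.0065,-0.035,0.11],"yaw": -5},{"dp": [0.0115,-0.07,0.11],"yaw": -10},{"dp": [0.0175,-0.105,0.11],"yaw": -15},{"dp": [0.0235,-0.14,0.11],"yaw": -20},{"dp": [0.029,-0.175,0.11],"yaw": -25},{"dp": [0.035,-0.21,0.11],"yaw": -30},{"dp": [0.041,-0.245,0.11],"yaw": -31.2},{"dp": [0.0465,-0.275,0.11],"yaw": -31.2},{"dp": [0.0465,-0.2855,0.11],"yaw": -31.2},{"dp": [0.0465,-0.2855,0.11],"yaw": -31.2},{"dp": [0.0465,-0.2855,0.11],"yaw": -31.2},{"dp": [0.0465,-0.2855,0.11],"yaw": -31.2}])

```text
time_s: 4.48
tcp_pos: [0.4998, -0.0782, 0.228]
eef_rot: [180.0, 0.1, -10.5]
contact_force: [0.5, 0.1, -4.5]
gripper_width: 0.03
gripper_force: 55.0
```

Run:
```python
from h import *
s,c=wrist();print(s["tcp_pos"],s["eef_rot"],s["contact_force"],s["moment"])
cv2.imwrite("pics/w2.png",c["image"][:,:,::-1]);np.savez("w2.npz",**c)
from plant import cams
c=cams.capture("scene");np.savez("s2.npz",**c);cv2.imwrite("pics/s2.png",cv2.resize(c["image"][160:320,200:380,::-1],None,fx=4,fy=4)[:600])
```

```text
[ 0.49978019 -0.07817641  0.22797342] [ 1.79998711e+02  6.93750761e-02 -1.04854875e+01] [ 0.51160209  0.05983258 -4.53631717] [-0.0110493  -0.01128661 -0.01486772]
```

View pics/s2.png

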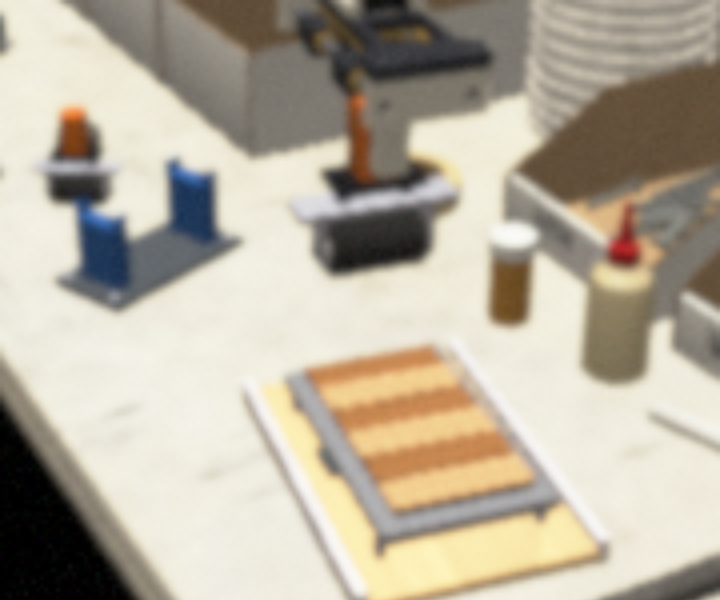

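View pics/w2.png

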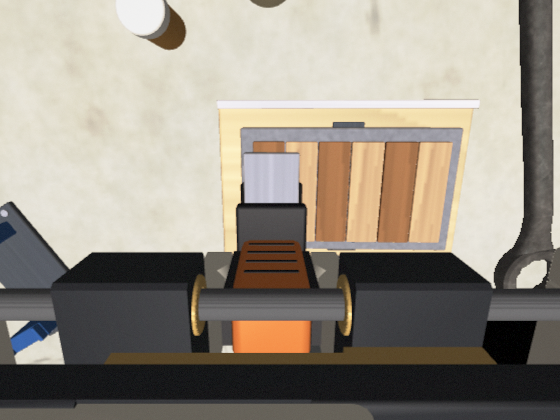

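The scene crop shows the roller hanging upright in the jaws above the far end of the board, and the holder empty. The wrist view shows the strips at columns 253–450 and the bridge end at (270,178), square to the board. I check the board pose from this view.

Run:
```python
from h import *
c=dict(np.load("w2.npz"));P=pts(c,box(c,310,500,85,255))
th=np.radians(79.54);ey=np.array([np.cos(th),np.sin(th)]);ex=np.array([np.sin(th),-np.cos(th)])
d=P[:,:2]-[.487,-.152];bx=d@ex;by=d@ey
k=(bx>-.03)&(bx<.043)&(abs(by)<.085)&(P[:,2]>.03)&(P[:,2]<.07)
print(k.sum(),np.linalg.lstsq(np.c_[bx,by,np.ones(len(bx))][k],P[k,2],rcond=None)[0].round(4))
t=(abs(bx)>.095)&(abs(bx)<.15)&(abs(by)<.1);print("table",np.median(P[t,2]))
k=(P[:,2]>.006)&(P[:,2]<.08);print("by min",np.percentile(by[k],[.5]),"bx max",np.percentile(bx[k],99.5))
for x in (0.02,):
  for lo in range(-120,-80,4):
    kk=(abs(bx-x)<.02)&(by>=lo/1e3)&(by<(lo+4)/1e3);print(lo,np.median(P[kk,2]).round(4),end=" ")
```

```text
10279 [ 0.001  -0.0351  0.0474]
table -2.8035529900721963e-05
by min [-0.12205106] bx max 0.08666183333505088
-120 0.0119 -116 0.0125 -112 nan -108 nan -104 0.0401 -100 0.0413 -96 0.0413 -92 0.0424 -88 0.05 -84 0.0499
  return _methods._mean(a, axis=axis, dtype=dtype,
  ret = ret.dtype.type(ret / rcount)
```

apply_moves(targets=[{"dp": [0,0,-0.03],"yaw": 0},{"dp": [0,0,-0.055],"yaw": 0},{"dp": [0,0,-0.068],"yaw": 0},{"dp": [0,0,-0.074],"yaw": 0},{"dp": [0,0,-0.076],"yaw": 0},{"dp": [0,0,-0.077],"yaw": 0},{"dp": [0,0,-0.077],"yaw": 0},{"dp": [0,0,-0.077],"yaw": 0}])

```text
time_s: 5.25
tcp_pos: [0.501, -0.0783, 0.1526]
eef_rot: [-180.0, -0.1, -10.4]
contact_force: [0.4, 0.6, -5.2]
gripper_width: 0.0297
gripper_force: 55.0
```

apply_moves(targets=[{"dp": [0,0,-0.0005],"yaw": 0},{"dp": [0,0,-0.001],"yaw": 0},{"dp": [0,0,-0.0015],"yaw": 0},{"dp": [0,0,-0.002],"yaw": 0},{"dp": [0,0,-0.002],"yaw": 0}])

```text
time_s: 5.67
tcp_pos: [0.5002, -0.0786, 0.1496]
eef_rot: [-180.0, -0.0, -10.5]
contact_force: [0.2, 0.9, -4.2]
gripper_width: 0.0297
gripper_force: 55.0
```

apply_moves(targets=[{"dp": [0,0,-0.0005],"yaw": 0},{"dp": [0,0,-0.001],"yaw": 0},{"dp": [0,0,-0.0015],"yaw": 0},{"dp": [0,0,-0.002],"yaw": 0},{"dp": [0,0,-0.002],"yaw": 0}])

```text
time_s: 6.08
tcp_pos: [0.5003, -0.0786, 0.1476]
eef_rot: [180.0, -0.0, -10.5]
contact_force: [-0.6, 1.3, -2.0]
gripper_width: 0.0292
gripper_force: 55.0
```

apply_moves(targets=[{"dp": [0,0,-0.0005],"yaw": 0},{"dp": [0,0,-0.001],"yaw": 0},{"dp": [0,0,-0.0015],"yaw": 0},{"dp": [0,0,-0.002],"yaw": 0},{"dp": [0,0,-0.002],"yaw": 0}])

```text
time_s: 6.5
tcp_pos: [0.5004, -0.0786, 0.146]
eef_rot: [180.0, -0.0, -10.5]
contact_force: [-2.7, 0.8, 4.9]
gripper_width: 0.0296
gripper_force: 55.0
```

apply_moves(targets=[{"dp": [0,0,-0.0005],"yaw": 0},{"dp": [0,0,-0.001],"yaw": 0},{"dp": [0,0,-0.0015],"yaw": 0},{"dp": [0,0,-0.0015],"yaw": 0}])

```text
time_s: 6.83
tcp_pos: [0.5005, -0.0786, 0.1447]
eef_rot: [180.0, -0.0, -10.5]
contact_force: [-3.5, 1.4, 6.2]
gripper_width: 0.0302
gripper_force: 55.0
```

apply_moves(targets=[{"dp": [0,0,-0.0005],"yaw": 0},{"dp": [0,0,-0.001],"yaw": 0},{"dp": [0,0,-0.0015],"yaw": 0},{"dp": [0,0,-0.0015],"yaw": 0}])

```text
time_s: 7.17
tcp_pos: [0.5004, -0.0787, 0.1432]
eef_rot: [180.0, -0.0, -10.5]
contact_force: [-4.0, 1.5, 7.0]
gripper_width: 0.0298
gripper_force: 55.0
```

apply_moves(targets=[{"dp": [0,0,-0.0005],"yaw": 0},{"dp": [0,0,-0.001],"yaw": 0},{"dp": [0,0,-0.0015],"yaw": 0},{"dp": [0,0,-0.0015],"yaw": 0}])

```text
time_s: 7.5
tcp_pos: [0.5005, -0.0787, 0.1419]
eef_rot: [180.0, -0.0, -10.4]
contact_force: [-4.2, 1.2, 10.4]
gripper_width: 0.0297
gripper_force: 55.0
```

apply_moves(targets=[{"dp": [0,0,-0.0005],"yaw": 0},{"dp": [0,0,-0.0008],"yaw": 0},{"dp": [0,0,-0.0008],"yaw": 0}])

```text
time_s: 7.75
tcp_pos: [0.5005, -0.0787, 0.1414]
eef_rot: [180.0, -0.0, -10.4]
contact_force: [-5.1, 2.0, 12.7]
gripper_width: 0.0295
gripper_force: 55.0
```

apply_moves(targets=[{"dp": [-0.00015,-0.0008,0],"yaw": 0},{"dp": [-0.0003,-0.0016,0.0001],"yaw": 0},{"dp": [-0.00045,-0.0024,0.0001],"yaw": 0},{"dp": [-0.0006,-0.0032,0.0001],"yaw": 0},{"dp": [-0.00075,-0.004,0.0001],"yaw": 0},{"dp": [-0.0009,-0.0048,0.0002],"yaw": 0}])

```text
time_s: 8.25
tcp_pos: [0.5001, -0.082, 0.1416]
eef_rot: [-179.9, -0.1, -10.5]
contact_force: [-5.3, 10.0, 12.7]
gripper_width: 0.0298
gripper_force: 55.0
```

apply_moves(targets=[{"dp": [-0.00015,-0.0008,0],"yaw": 0},{"dp": [-0.0003,-0.0016,0.0001],"yaw": 0},{"dp": [-0.00045,-0.0024,0.0001],"yaw": 0},{"dp": [-0.0006,-0.0032,0.0001],"yaw": 0},{"dp": [-0.00075,-0.004,0.0001],"yaw": 0},{"dp": [-0.0009,-0.0048,0.0002],"yaw": 0}])

```text
time_s: 8.75
tcp_pos: [0.499, -0.0877, 0.1419]
eef_rot: [-180.0, -0.1, -10.5]
contact_force: [-5.7, 4.1, 10.7]
gripper_width: 0.0294
gripper_force: 55.0
```

apply_moves(targets=[{"dp": [-0.00015,-0.0008,0],"yaw": 0},{"dp": [-0.0003,-0.0016,0],"yaw": 0},{"dp": [-0.00045,-0.0024,0],"yaw": 0},{"dp": [-0.0006,-0.0032,0.0001],"yaw": 0},{"dp": [-0.00075,-0.004,0.0001],"yaw": 0},{"dp": [-0.0009,-0.0048,0.0001],"yaw": 0},{"dp": [-0.00105,-0.0056,0.0001],"yaw": 0},{"dp": [-0.0012,-0.0064,0.0001],"yaw": 0}])

```text
time_s: 9.42
tcp_pos: [0.4976, -0.0947, 0.142]
eef_rot: [180.0, -0.1, -10.4]
contact_force: [-4.7, 1.7, 12.8]
gripper_width: 0.0295
gripper_force: 55.0
```

apply_moves(targets=[{"dp": [-0.00015,-0.0008,0],"yaw": 0},{"dp": [-0.0003,-0.0016,0],"yaw": 0},{"dp": [-0.00045,-0.0024,0],"yaw": 0},{"dp": [-0.0006,-0.0032,0.0001],"yaw": 0},{"dp": [-0.00075,-0.004,0.0001],"yaw": 0},{"dp": [-0.0009,-0.0048,0.0002],"yaw": 0},{"dp": [-0.00105,-0.0056,0.0002],"yaw": 0},{"dp": [-0.0012,-0.0064,0.0002],"yaw": 0}])

```text
time_s: 10.08
tcp_pos: [0.4964, -0.1011, 0.1422]
eef_rot: [180.0, -0.1, -10.4]
contact_force: [-5.2, 2.4, 12.3]
gripper_width: 0.0297
gripper_force: 55.0
```

apply_moves(targets=[{"dp": [-0.00015,-0.0008,0],"yaw": 0},{"dp": [-0.0003,-0.0016,0.0001],"yaw": 0},{"dp": [-0.00045,-0.0024,0.0001],"yaw": 0},{"dp": [-0.0006,-0.0032,0.0001],"yaw": 0},{"dp": [-0.00075,-0.004,0.0001],"yaw": 0},{"dp": [-0.0009,-0.0048,0.0002],"yaw": 0},{"dp": [-0.00105,-0.0056,0.0002],"yaw": 0},{"dp": [-0.0012,-0.0064,0.0002],"yaw": 0},{"dp": [-0.00135,-0.0072,0.0002],"yaw": 0},{"dp": [-0.0015,-0.008,0.0003],"yaw": 0}])

```text
time_s: 10.92
tcp_pos: [0.4949, -0.1091, 0.1425]
eef_rot: [180.0, -0.1, -10.4]
contact_force: [-4.5, 1.9, 11.3]
gripper_width: 0.0294
gripper_force: 55.0
```

apply_moves(targets=[{"dp": [-0.00015,-0.0008,0],"yaw": 0},{"dp": [-0.0003,-0.0016,0.0001],"yaw": 0},{"dp": [-0.00045,-0.0024,0.0001],"yaw": 0},{"dp": [-0.0006,-0.0032,0.0001],"yaw": 0},{"dp": [-0.00075,-0.004,0.0001],"yaw": 0},{"dp": [-0.0009,-0.0048,0.0002],"yaw": 0},{"dp": [-0.00105,-0.0056,0.0002],"yaw": 0},{"dp": [-0.0012,-0.0064,0.0002],"yaw": 0},{"dp": [-0.00135,-0.0072,0.0002],"yaw": 0},{"dp": [-0.0015,-0.008,0.0003],"yaw": 0}])

```text
time_s: 11.75
tcp_pos: [0.4937, -0.1165, 0.1428]
eef_rot: [-180.0, -0.1, -10.5]
contact_force: [-4.2, 4.9, 12.5]
gripper_width: 0.0298
gripper_force: 55.0
```

apply_moves(targets=[{"dp": [-0.00015,-0.0008,0],"yaw": 0},{"dp": [-0.0003,-0.0016,0.0001],"yaw": 0},{"dp": [-0.00045,-0.0024,0.0001],"yaw": 0},{"dp": [-0.0006,-0.0032,0.0001],"yaw": 0},{"dp": [-0.00075,-0.004,0.0001],"yaw": 0},{"dp": [-0.0009,-0.0048,0.0002],"yaw": 0},{"dp": [-0.00105,-0.0056,0.0002],"yaw": 0},{"dp": [-0.0012,-0.0064,0.0002],"yaw": 0},{"dp": [-0.00135,-0.0072,0.0002],"yaw": 0},{"dp": [-0.0015,-0.008,0.0003],"yaw": 0}])

```text
time_s: 12.58
tcp_pos: [0.492, -0.1251, 0.1432]
eef_rot: [180.0, -0.1, -10.4]
contact_force: [-4.0, 1.4, 12.0]
gripper_width: 0.0296
gripper_force: 55.0
```

apply_moves(targets=[{"dp": [-0.00015,-0.0008,0],"yaw": 0},{"dp": [-0.0003,-0.0016,0.0001],"yaw": 0},{"dp": [-0.00045,-0.0024,0.0001],"yaw": 0},{"dp": [-0.0006,-0.0032,0.0001],"yaw": 0},{"dp": [-0.00075,-0.004,0.0001],"yaw": 0},{"dp": [-0.0009,-0.0048,0.0002],"yaw": 0},{"dp": [-0.00105,-0.0056,0.0002],"yaw": 0},{"dp": [-0.0012,-0.0064,0.0002],"yaw": 0},{"dp": [-0.00135,-0.0072,0.0002],"yaw": 0},{"dp": [-0.0015,-0.008,0.0003],"yaw": 0},{"dp": [-0.00165,-0.0088,0.0003],"yaw": 0},{"dp": [-0.0018,-0.0096,0.0003],"yaw": 0},{"dp": [-0.00195,-0.0104,0.0003],"yaw": 0},{"dp": [-0.0021,-0.0112,0.0004],"yaw": 0},{"dp": [-0.00225,-0.012,0.0004],"yaw": 0},{"dp": [-0.0024,-0.0128,0.0004],"yaw": 0},{"dp": [-0.00255,-0.0136,0.0004],"yaw": 0},{"dp": [-0.0027,-0.0144,0.0005],"yaw": 0},{"dp": [-0.00285,-0.0152,0.0005],"yaw": 0},{"dp": [-0.003,-0.016,0.0005],"yaw": 0}])

```text
time_s: 14.25
tcp_pos: [0.4894, -0.1399, 0.1436]
eef_rot: [-179.9, -0.1, -10.5]
contact_force: [-4.6, 10.5, 12.9]
gripper_width: 0.0302
gripper_force: 55.0
```

apply_moves(targets=[{"dp": [-0.00015,-0.0008,0],"yaw": 0},{"dp": [-0.0003,-0.0016,0.0001],"yaw": 0},{"dp": [-0.00045,-0.0024,0.0001],"yaw": 0},{"dp": [-0.0006,-0.0032,0.0001],"yaw": 0},{"dp": [-0.00075,-0.004,0.0001],"yaw": 0},{"dp": [-0.0009,-0.0048,0.0002],"yaw": 0},{"dp": [-0.00105,-0.0056,0.0002],"yaw": 0},{"dp": [-0.0012,-0.0064,0.0002],"yaw": 0},{"dp": [-0.00135,-0.0072,0.0002],"yaw": 0},{"dp": [-0.0015,-0.008,0.0003],"yaw": 0}])

```text
time_s: 15.08
tcp_pos: [0.4877, -0.149, 0.144]
eef_rot: [-180.0, -0.1, -10.4]
contact_force: [-4.5, 2.3, 11.2]
gripper_width: 0.0297
gripper_force: 55.0
```

apply_moves(targets=[{"dp": [-0.00015,-0.0008,0],"yaw": 0},{"dp": [-0.0003,-0.0016,0],"yaw": 0},{"dp": [-0.00045,-0.0024,0],"yaw": 0},{"dp": [-0.0006,-0.0032,0.0001],"yaw": 0},{"dp": [-0.00075,-0.004,0.0001],"yaw": 0},{"dp": [-0.0009,-0.0048,0.0001],"yaw": 0},{"dp": [-0.00105,-0.0056,0.0001],"yaw": 0},{"dp": [-0.0012,-0.0064,0.0002],"yaw": 0},{"dp": [-0.00135,-0.0072,0.0002],"yaw": 0},{"dp": [-0.0015,-0.008,0.0002],"yaw": 0},{"dp": [-0.00165,-0.0088,0.0003],"yaw": 0},{"dp": [-0.0018,-0.0096,0.0003],"yaw": 0},{"dp": [-0.00195,-0.0104,0.0003],"yaw": 0},{"dp": [-0.0021,-0.0112,0.0004],"yaw": 0},{"dp": [-0.00225,-0.012,0.0004],"yaw": 0},{"dp": [-0.0024,-0.0128,0.0004],"yaw": 0},{"dp": [-0.00255,-0.0136,0.0004],"yaw": 0},{"dp": [-0.0027,-0.0144,0.0005],"yaw": 0},{"dp": [-0.00285,-0.0152,0.0005],"yaw": 0},{"dp": [-0.003,-0.016,0.0005],"yaw": 0}])

```text
time_s: 16.75
tcp_pos: [0.4846, -0.1653, 0.1445]
eef_rot: [180.0, -0.1, -10.4]
contact_force: [-5.2, 2.2, 12.2]
gripper_width: 0.0297
gripper_force: 55.0
```

apply_moves(targets=[{"dp": [-0.00015,-0.0008,0],"yaw": 0},{"dp": [-0.0003,-0.0016,0.0001],"yaw": 0},{"dp": [-0.00045,-0.0024,0.0001],"yaw": 0},{"dp": [-0.0006,-0.0032,0.0001],"yaw": 0},{"dp": [-0.00075,-0.004,0.0001],"yaw": 0},{"dp": [-0.0009,-0.0048,0.0002],"yaw": 0},{"dp": [-0.00105,-0.0056,0.0002],"yaw": 0},{"dp": [-0.0012,-0.0064,0.0002],"yaw": 0},{"dp": [-0.00135,-0.0072,0.0002],"yaw": 0},{"dp": [-0.0015,-0.008,0.0003],"yaw": 0}])

```text
time_s: 17.58
tcp_pos: [0.4835, -0.1722, 0.1448]
eef_rot: [-179.9, -0.1, -10.5]
contact_force: [-3.6, 7.9, 12.8]
gripper_width: 0.0297
gripper_force: 55.0
```

by ≈ -21. I carry on.

apply_moves(targets=[{"dp": [-0.00015,-0.0008,0],"yaw": 0},{"dp": [-0.0003,-0.0016,0.0001],"yaw": 0},{"dp": [-0.00045,-0.0024,0.0001],"yaw": 0},{"dp": [-0.0006,-0.0032,0.0001],"yaw": 0},{"dp": [-0.00075,-0.004,0.0001],"yaw": 0},{"dp": [-0.0009,-0.0048,0.0002],"yaw": 0},{"dp": [-0.00105,-0.0056,0.0002],"yaw": 0},{"dp": [-0.0012,-0.0064,0.0002],"yaw": 0},{"dp": [-0.00135,-0.0072,0.0002],"yaw": 0},{"dp": [-0.0015,-0.008,0.0003],"yaw": 0},{"dp": [-0.00165,-0.0088,0.0003],"yaw": 0},{"dp": [-0.0018,-0.0096,0.0003],"yaw": 0},{"dp": [-0.00195,-0.0104,0.0003],"yaw": 0},{"dp": [-0.0021,-0.0112,0.0004],"yaw": 0},{"dp": [-0.00225,-0.012,0.0004],"yaw": 0},{"dp": [-0.0024,-0.0128,0.0004],"yaw": 0},{"dp": [-0.00255,-0.0136,0.0004],"yaw": 0},{"dp": [-0.0027,-0.0144,0.0005],"yaw": 0},{"dp": [-0.00285,-0.0152,0.0005],"yaw": 0},{"dp": [-0.003,-0.016,0.0005],"yaw": 0}])

```text
time_s: 19.25
tcp_pos: [0.4802, -0.1893, 0.1454]
eef_rot: [180.0, -0.1, -10.4]
contact_force: [-2.5, 2.4, 11.7]
gripper_width: 0.0296
gripper_force: 55.0
```

apply_moves(targets=[{"dp": [-0.00015,-0.0008,0],"yaw": 0},{"dp": [-0.0003,-0.0016,0.0001],"yaw": 0},{"dp": [-0.00045,-0.0024,0.0001],"yaw": 0},{"dp": [-0.0006,-0.0032,0.0001],"yaw": 0},{"dp": [-0.00075,-0.004,0.0001],"yaw": 0},{"dp": [-0.0009,-0.0048,0.0002],"yaw": 0},{"dp": [-0.00105,-0.0056,0.0002],"yaw": 0},{"dp": [-0.0012,-0.0064,0.0002],"yaw": 0},{"dp": [-0.00135,-0.0072,0.0002],"yaw": 0},{"dp": [-0.0015,-0.008,0.0003],"yaw": 0}])

```text
time_s: 20.08
tcp_pos: [0.4787, -0.1974, 0.1457]
eef_rot: [180.0, -0.1, -10.4]
contact_force: [-3.8, 2.5, 11.8]
gripper_width: 0.03
gripper_force: 55.0
```

apply_moves(targets=[{"dp": [-0.00015,-0.0008,0],"yaw": 0},{"dp": [-0.0003,-0.0016,0.0001],"yaw": 0},{"dp": [-0.00045,-0.0024,0.0001],"yaw": 0},{"dp": [-0.0006,-0.0032,0.0001],"yaw": 0},{"dp": [-0.00075,-0.004,0.0001],"yaw": 0},{"dp": [-0.0009,-0.0048,0.0002],"yaw": 0},{"dp": [-0.00105,-0.0056,0.0002],"yaw": 0},{"dp": [-0.0012,-0.0064,0.0002],"yaw": 0},{"dp": [-0.00135,-0.0072,0.0002],"yaw": 0},{"dp": [-0.0015,-0.008,0.0003],"yaw": 0}])

```text
time_s: 20.92
tcp_pos: [0.4774, -0.2048, 0.146]
eef_rot: [-180.0, -0.1, -10.4]
contact_force: [-2.7, 4.3, 12.2]
gripper_width: 0.0294
gripper_force: 55.0
```

apply_moves(targets=[{"dp": [-0.00015,-0.0008,0],"yaw": 0},{"dp": [-0.0003,-0.0016,0.0001],"yaw": 0},{"dp": [-0.00045,-0.0024,0.0001],"yaw": 0},{"dp": [-0.0006,-0.0032,0.0001],"yaw": 0},{"dp": [-0.00075,-0.004,0.0001],"yaw": 0},{"dp": [-0.0009,-0.0048,0.0002],"yaw": 0},{"dp": [-0.00105,-0.0056,0.0002],"yaw": 0},{"dp": [-0.0012,-0.0064,0.0002],"yaw": 0},{"dp": [-0.00135,-0.0072,0.0002],"yaw": 0},{"dp": [-0.0015,-0.008,0.0003],"yaw": 0},{"dp": [-0.00165,-0.0088,0.0003],"yaw": 0},{"dp": [-0.0018,-0.0096,0.0003],"yaw": 0},{"dp": [-0.00195,-0.0104,0.0003],"yaw": 0},{"dp": [-0.0021,-0.0112,0.0004],"yaw": 0},{"dp": [-0.00225,-0.012,0.0004],"yaw": 0},{"dp": [-0.0024,-0.0128,0.0004],"yaw": 0},{"dp": [-0.00255,-0.0136,0.0004],"yaw": 0},{"dp": [-0.0027,-0.0144,0.0005],"yaw": 0},{"dp": [-0.00285,-0.0152,0.0005],"yaw": 0},{"dp": [-0.003,-0.016,0.0005],"yaw": 0}])

```text
time_s: 22.58
tcp_pos: [0.4743, -0.2214, 0.1466]
eef_rot: [180.0, -0.1, -10.4]
contact_force: [-3.4, 1.8, 11.6]
gripper_width: 0.0299
gripper_force: 55.0
```

apply_moves(targets=[{"dp": [-0.00015,-0.0008,0],"yaw": 0},{"dp": [-0.0003,-0.0016,0],"yaw": 0},{"dp": [-0.00045,-0.0024,0],"yaw": 0},{"dp": [-0.0006,-0.0032,0],"yaw": 0},{"dp": [-0.00075,-0.004,0],"yaw": 0},{"dp": [-0.0009,-0.0048,0.0001],"yaw": 0},{"dp": [-0.0009,-0.0048,0.0001],"yaw": 0}])

```text
time_s: 23.17
tcp_pos: [0.4734, -0.2263, 0.1467]
eef_rot: [180.0, -0.1, -10.4]
contact_force: [-3.1, 0.7, 12.0]
gripper_width: 0.0298
gripper_force: 55.0
```

The first pass is done at about 17 N throughout. I now make a return pass at about 19 N to make sure.

apply_moves(targets=[{"dp": [0,0,-0.0005],"yaw": 0},{"dp": [0.0005,0.003,-0.0006],"yaw": 0},{"dp": [0.0011,0.006,-0.0007],"yaw": 0},{"dp": [0.0017,0.009,-0.0008],"yaw": 0},{"dp": [0.0022,0.012,-0.0009],"yaw": 0},{"dp": [0.0028,0.015,-0.001],"yaw": 0},{"dp": [0.0033,0.018,-0.0011],"yaw": 0},{"dp": [0.0039,0.021,-0.0012],"yaw": 0},{"dp": [0.0044,0.024,-0.0013],"yaw": 0},{"dp": [0.005,0.027,-0.0014],"yaw": 0},{"dp": [0.0055,0.03,-0.0016],"yaw": 0},{"dp": [0.0061,0.033,-0.0017],"yaw": 0},{"dp": [0.0066,0.036,-0.0018],"yaw": 0},{"dp": [0.0072,0.039,-0.0019],"yaw": 0},{"dp": [0.0078,0.042,-0.002],"yaw": 0},{"dp": [0.0083,0.045,-0.0021],"yaw": 0}])

```text
time_s: 24.5
tcp_pos: [0.4818, -0.1811, 0.1448]
eef_rot: [180.0, -0.1, -10.4]
contact_force: [-4.7, 0.9, 12.9]
gripper_width: 0.0295
gripper_force: 55.0
```

apply_moves(targets=[{"dp": [0.0005,0.003,-0.0001],"yaw": 0},{"dp": [0.0011,0.006,-0.0002],"yaw": 0},{"dp": [0.0017,0.009,-0.0003],"yaw": 0},{"dp": [0.0022,0.012,-0.0004],"yaw": 0},{"dp": [0.0028,0.015,-0.0005],"yaw": 0},{"dp": [0.0033,0.018,-0.0006],"yaw": 0},{"dp": [0.0039,0.021,-0.0007],"yaw": 0},{"dp": [0.0044,0.024,-0.0008],"yaw": 0},{"dp": [0.005,0.027,-0.0009],"yaw": 0},{"dp": [0.0055,0.03,-0.0011],"yaw": 0},{"dp": [0.0061,0.033,-0.0012],"yaw": 0},{"dp": [0.0066,0.036,-0.0013],"yaw": 0},{"dp": [0.0072,0.039,-0.0014],"yaw": 0},{"dp": [0.0078,0.042,-0.0015],"yaw": 0},{"dp": [0.0083,0.045,-0.0016],"yaw": 0}])

```text
time_s: 25.75
tcp_pos: [0.4902, -0.136, 0.1432]
eef_rot: [180.0, -0.1, -10.4]
contact_force: [-5.0, 0.7, 13.9]
gripper_width: 0.0299
gripper_force: 55.0
```

apply_moves(targets=[{"dp": [0.0005,0.003,-0.0001],"yaw": 0},{"dp": [0.0011,0.006,-0.0002],"yaw": 0},{"dp": [0.0017,0.009,-0.0003],"yaw": 0},{"dp": [0.0022,0.012,-0.0004],"yaw": 0},{"dp": [0.0028,0.015,-0.0005],"yaw": 0},{"dp": [0.0033,0.018,-0.0006],"yaw": 0},{"dp": [0.0039,0.021,-0.0007],"yaw": 0},{"dp": [0.0044,0.024,-0.0008],"yaw": 0},{"dp": [0.005,0.027,-0.0009],"yaw": 0},{"dp": [0.0055,0.03,-0.0011],"yaw": 0},{"dp": [0.0061,0.033,-0.0012],"yaw": 0},{"dp": [0.0066,0.036,-0.0013],"yaw": 0},{"dp": [0.0072,0.039,-0.0014],"yaw": 0},{"dp": [0.0078,0.042,-0.0015],"yaw": 0},{"dp": [0.0083,0.045,-0.0016],"yaw": 0}])

```text
time_s: 27.0
tcp_pos: [0.4986, -0.0908, 0.1415]
eef_rot: [180.0, -0.1, -10.4]
contact_force: [-3.5, 0.1, 13.8]
gripper_width: 0.03
gripper_force: 55.0
```

apply_moves(targets=[{"dp": [0.0005,0.003,-0.0001],"yaw": 0},{"dp": [0.0011,0.006,-0.0002],"yaw": 0},{"dp": [0.0017,0.009,-0.0003],"yaw": 0},{"dp": [0.002,0.012,-0.0004],"yaw": 0},{"dp": [0.002,0.012,0.005],"yaw": 0},{"dp": [0.002,0.012,0.02],"yaw": 0},{"dp": [0.002,0.012,0.05],"yaw": 0},{"dp": [0.002,0.012,0.08],"yaw": 0},{"dp": [0.002,0.012,0.087],"yaw": 0},{"dp": [0.002,0.012,0.087],"yaw": 0},{"dp": [0.002,0.012,0.087],"yaw": 0},{"dp": [0.002,0.012,0.087],"yaw": 0}])

```text
time_s: 28.0
tcp_pos: [0.4984, -0.0788, 0.225]
eef_rot: [180.0, 0.2, -10.5]
contact_force: [-0.6, -0.7, -4.8]
gripper_width: 0.0299
gripper_force: 55.0
```

Run:
```python
from h import *
s,c=wrist();print(s["tcp_pos"],s["eef_rot"],s["contact_force"])
cv2.imwrite("pics/w3.png",c["image"][:,:,::-1]);np.savez("w3.npz",**c)
th=np.radians(79.54);ey=np.array([np.cos(th),np.sin(th)]);ex=np.array([np.sin(th),-np.cos(th)])
for c in(dict(np.load("w2.npz")),c):
    P=pts(c,box(c,230,500,85,255));d=P[:,:2]-[.487,-.152];bx=d@ex;by=d@ey
    ok=(bx>.0)&(bx<.043)&(P[:,2]<.07)
    o=[]
    for y in(-75,-45,-15,15,45,75):
        k=ok&(abs(by-y/1e3)<.009);o.append((int(k.sum()),round(float(np.median(P[k,2])+.0352*y/1e3)*1e3,2)))
    print(o)
```

```text
[ 0.49842269 -0.07878591  0.22495065] [ 1.79978400e+02  1.64370506e-01 -1.05008987e+01] [-0.60360204 -0.70372002 -4.80772251]
[(931, 47.08), (925, 47.92), (925, 47.8), (905, 47.41), (581, 47.95), (40, 47.21)]
[(923, 43.96), (911, 43.92), (913, 43.99), (907, 43.92), (556, 44.12), (79, 43.98)]
```

All six strips are at one level, 43.9–44.1 mm after removing the slope, against 47–48 mm before. They are home. Now I go back over the holder.

apply_moves(targets=[{"dp": [-0.005,0.032,0.005],"yaw": 5},{"dp": [-0.01,0.064,0.005],"yaw": 10},{"dp": [-0.015,0.096,0.005],"yaw": 15},{"dp": [-0.02,0.128,0.005],"yaw": 20},{"dp": [-0.026,0.16,0.005],"yaw": 25},{"dp": [-0.031,0.192,0.005],"yaw": 29},{"dp": [-0.036,0.224,0.005],"yaw": 31.2},{"dp": [-0.041,0.256,0.005],"yaw": 31.2},{"dp": [-0.0455,0.28,0.005],"yaw": 31.2},{"dp": [-0.0458,0.2857,0.005],"yaw": 31.2},{"dp": [-0.0458,0.2857,0.005],"yaw": 31.2},{"dp": [-0.0458,0.2857,0.005],"yaw": 31.2},{"dp": [-0.0458,0.2857,0.005],"yaw": 31.2}])

```text
time_s: 29.13
tcp_pos: [0.4535, 0.2061, 0.231]
eef_rot: [180.0, 0.1, 20.7]
contact_force: [0.9, -0.4, -4.4]
gripper_width: 0.0298
gripper_force: 55.0
```

Run:
```python
from h import *
s,c=wrist();print(s["tcp_pos"],s["eef_rot"],s["contact_force"])
np.savez("w4.npz",**c);cv2.imwrite("pics/w4.png",c["image"][:,:,::-1])
# bridge end of the held roller, in the tool frame, before/after rolling
for n in("w2","w3","w4"):
    c=dict(np.load(n+".npz"));z=c["range_z"];m=box(c,235,310,130,215);P=pts(c,m)
    v,u=np.nonzero(m&(z>0));zz=z[v,u];q=np.c_[(u-c["cx"])/c["fx"]*zz,(v-c["cy"])/c["fy"]*zz,zz,np.ones(len(zz))]@np.array(c["T_tool_cam"]).T
    k=(q[:,2]>.04)&(q[:,2]<.058)&(q[:,0]>.036);print(n,k.sum(),q[k].mean(0)[:3].round(4),q[k].max(0)[:2].round(4),np.median(q[k,2]).round(4))
```

```text
[0.45347279 0.20606083 0.23099287] [1.79959592e+02 9.76207879e-02 2.07032221e+01] [ 0.91736894 -0.36834681 -4.40859109]
w2 2147 [0.0465 0.0008 0.0484] [0.0562 0.0158] 0.0483
w3 2157 [0.0465 0.0007 0.0483] [0.0563 0.0157] 0.0483
w4 2100 [0.0462 0.0016 0.0483] [0.0556 0.0166] 0.0483
```

View pics/w4.png

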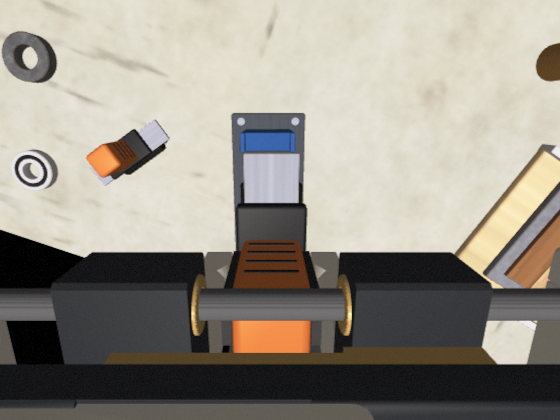

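The wrist view shows the bridge end at (270,178) in line with the holder's far post at (268,140). The grip has not slipped. I lower it to just above the posts.

apply_moves(targets=[{"dp": [0.0003,0.0008,-0.03],"yaw": 0},{"dp": [0.0003,0.0008,-0.055],"yaw": 0},{"dp": [0.0003,0.0008,-0.075],"yaw": 0},{"dp": [0.0003,0.0008,-0.088],"yaw": 0},{"dp": [0.0003,0.0008,-0.096],"yaw": 0},{"dp": [0.0003,0.0008,-0.1],"yaw": 0},{"dp": [0.0003,0.0008,-0.1],"yaw": 0},{"dp": [0.0003,0.0008,-0.1],"yaw": 0},{"dp": [0.0003,0.0008,-0.1],"yaw": 0}])

```text
time_s: 29.93
tcp_pos: [0.4547, 0.208, 0.1329]
eef_rot: [-180.0, -0.1, 20.7]
contact_force: [0.6, -0.4, -4.2]
gripper_width: 0.0297
gripper_force: 55.0
```

apply_moves(targets=[{"dp": [-0.0006,-0.0006,-0.003],"yaw": 0},{"dp": [-0.0006,-0.0006,-0.006],"yaw": 0},{"dp": [-0.0006,-0.0006,-0.009],"yaw": 0},{"dp": [-0.0006,-0.0006,-0.011],"yaw": 0},{"dp": [-0.0006,-0.0006,-0.012],"yaw": 0},{"dp": [-0.0006,-0.0006,-0.013],"yaw": 0},{"dp": [-0.0006,-0.0006,-0.013],"yaw": 0},{"dp": [-0.0006,-0.0006,-0.013],"yaw": 0}])

```text
time_s: 30.6
tcp_pos: [0.4535, 0.2071, 0.119]
eef_rot: [180.0, 0.0, 20.7]
contact_force: [-0.4, -0.7, -2.6]
gripper_width: 0.03
gripper_force: 55.0
```

Contact has begun. I lower it a little more, then open.

apply_moves(targets=[{"dp": [0,0,-0.0005],"yaw": 0},{"dp": [0,0,-0.0005],"yaw": 0},{"dp": [0,0,-0.0005],"yaw": 0}])

```text
time_s: 30.85
tcp_pos: [0.4535, 0.2071, 0.1186]
eef_rot: [-180.0, -0.0, 20.7]
contact_force: [-2.0, -0.1, -0.8]
gripper_width: 0.0301
gripper_force: 55.0
```

apply_moves(targets=[{"dp": [0,0,0],"yaw": 0},{"dp": [0,0,0],"yaw": 0},{"dp": [0,0,0],"yaw": 0},{"dp": [0,0,0],"yaw": 0},{"dp": [0,0,0],"yaw": 0},{"dp": [0,0,0],"yaw": 0},{"dp": [0,0,0],"yaw": 0},{"dp": [0,0,0],"yaw": 0},{"dp": [0,0,0],"yaw": 0},{"dp": [0,0,0],"yaw": 0}], grip=-1)

```text
time_s: 31.68
tcp_pos: [0.4535, 0.2071, 0.1184]
eef_rot: [180.0, -0.0, 20.7]
contact_force: [-0.3, -0.9, 0.2]
gripper_width: 0.0864
gripper_force: 0.0
```

apply_moves(targets=[{"dp": [0,0,0.01],"yaw": 0},{"dp": [0,0,0.03],"yaw": 0},{"dp": [0,0,0.06],"yaw": 0},{"dp": [0,0,0.1],"yaw": 0},{"dp": [0,0,0.14],"yaw": 0},{"dp": [0,0,0.16],"yaw": 0},{"dp": [0,0,0.16],"yaw": 0},{"dp": [0,0,0.16],"yaw": 0}])

```text
time_s: 32.35
tcp_pos: [0.4538, 0.2075, 0.2806]
eef_rot: [-179.9, -0.2, 20.7]
contact_force: [-0.8, -1.0, -0.5]
gripper_width: 0.0877
gripper_force: 0.0
```

Run:
```python
from h import *
s,c=wrist();print(s["time_s"],s["tcp_pos"],s["contact_force"],s["gripper_width"])
cv2.imwrite("pics/w5.png",c["image"][:,:,::-1])
H=hsv(c);h,sa=H[...,0],H[...,1];b=box(c,225,315,100,250)
q=pts(c,b&(h<14)&(sa>150));q=q[q[:,2]>.138];a=cv2.minAreaRect(q[:,:2].astype(np.float32)*1000)
P=pts(c,b);P=P[P[:,2]>.004];p=cv2.minAreaRect(P[:,:2].astype(np.float32)*1000)
print(a,np.median(q[:,2]),p)
```

```text
32.35 [0.45380794 0.20748958 0.28056115] [-0.79468628 -1.03395776 -0.46016397] 0.08769315469584346
((454.42059326171875, 206.2293243408203), (28.49709129333496, 29.141883850097656), 21.15091323852539) 0.14498603700981072 ((453.4240417480469, 207.24298095703125), (149.13973999023438, 74.01255798339844), 20.781362533569336)
```

View pics/w5.png

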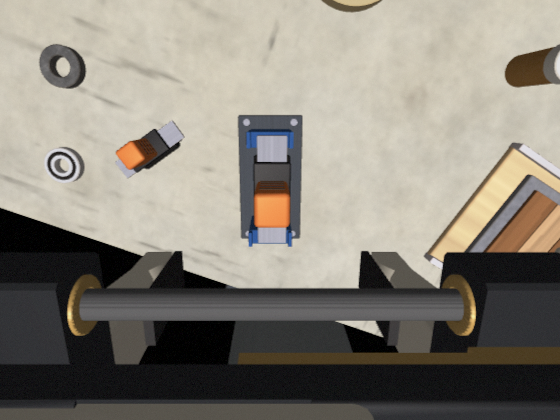

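The view shows the roller upright in its holder with the handle at (271,204). The handle top is at 0.145 m and within about 1.5 mm of the seat, and the bystanders have not moved.

```bash
python3 -c "
from plant import r
print(r.close_job())"
```

```text
the job is handed in; nothing more can be done
None
```

The job is handed in (no verdict came back): all six strips measure level after rolling at about 17–19 N, and the roller stands released in its holder within about 1.5 mm of its seat, at about 32 s.

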